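# Slide the grit tray home under the bench grinder

### The job

Take the steel grit tray lying on the bench by its pull, bring it to the mouth in the bench grinder's plinth and slide it in, gently feeling for the guide rails hidden inside, until its front panel sits flush against the plinth. Do not force the tray against the plinth or the rails, leave the other things on the bench where they are, and let go of the tray.

Things in the scene. Friction and masses are not known exactly. Their poses are not given: they have to be found in the camera images.
- tray: Loose open steel grit tray, 0.3-0.65 kg, on the bench; slide it, no need to lift. Origin: bench level, middle of the back face of its front panel; +x from the panel into the tray (the way it goes in), +y along the panel, z up. Body x 0 to 100, y -60 to 60, 25 mm high, square nose corners. Panel: upright plate x -4 to 0, y -97 to 97, z 2 to 46 mm.
- pull (a point): Grip point in the tray's pull, 32 mm in front of the tray's origin (tray x -32 mm), on its centre line, 40 mm above the bench; axes as the tray's. The pull is a black plastic upright fin in the middle of the panel, 14 mm thick in y, x -4 to -54 mm, z 16 to 58 mm of the tray's frame: pinch it from above, fingers closing along y.
- nose (a point): Middle of the tray's leading edge: 100 mm ahead of the tray's origin along its +x, at bench level; axes as the tray's.
- plinth: Fixed green sheet-steel plinth carrying a bench grinder. Origin: bench level, middle of the bay's mouth, in the plane of the front face; +x straight into the bay, +y along the face, z up. Plinth x 0 to 250, y -150 to 150, 76 mm high; grinder on top starts 50 mm behind the face, top at 260 mm. Home: tray axes parallel to the plinth's, panel's back against the face (tray origin at plinth x 0).
- mouth (a point): Middle of the bay's mouth, 20 mm above the plinth's origin, axes as the plinth's. Mouth 156 mm wide (y -78 to 78), 40 mm high, no floor: the tray slides on the bench. Pushing the tray against plinth or rails with over 22 N is forcing it; so is the robot pushing the plinth that hard. The tray's panel covers the mouth wherever the rails lie.
- bay (a point): Point 70 mm inside the mouth on the mouth's centre line (NOT the rails'), bench level, axes as the plinth's. Two rigid hidden rails along x, 123 mm apart inside, plinth x 40 to 110 mm, with 27 degree flares from x 10 to 40, opening 15 mm wider per side. The rails' centre line lies 6 to 12 mm off to one side, +y or -y, unseen, new each time; the flares still catch a tray coming in along the mouth's centre.
- jar: Bystander: closed glass jar with a steel lid, 68 mm across, 85 mm high; origin under its centre.
- disc: Bystander: dark abrasive disc lying flat, 115 mm across, 12 mm thick, with a 22 mm hole; origin under its centre.
- wrench: Bystander: steel wrench, 170 mm long, lying along its x; origin under its middle.
Things that resemble listed ones, but are neither listed nor needed, are in the scene too. Of the things that look like the tray, the smallest one is meant.

How it is judged:
By the outcome, as a careful person would: the job done as asked, in the order asked, and still so for the second after the job is handed in, with the robot touching nothing.
It also fails if it takes over 72 s, if anything falls off the work surface, if the arm or the gripper's body presses on something with over 40 N, if the wrist force passes 120 N, or if a joint passes its speed limit or range.

### The arm

A 6-joint arm with a two-finger parallel gripper is mounted at the origin on the work surface. World frame = base frame: x ahead of the robot, y to its left, z up, the work surface at z = 0. Lengths are in m, angles in rad, forces in N, time in s.
With the tool pointing down it reaches from about 0.425 to 0.95 m from the base axis. Payload 3.5 kg.
Tool frame: the origin (TCP) lies midway between the tips of the shut fingers; the grasp point (between the pads) lies ctrl.hold_point_z behind it (ctrl.hold_point_z is the distance from the TCP to the grasp point, in m); z points along the fingers, x is the direction in which the jaws open and shut, and the axes are right-handed (so a half turn about z gives the same grasp; the last joint's range is limited). The gripper opens to 85 mm and grips with 20 to 120 N. Pads are 22 mm wide; open, the fingers measure 114 mm over their backs; the gripper's body (76 mm by 85 mm) begins 54 mm behind the grasp point. The pads swing forward as they close: fully open they stand 13 mm farther back than shut.
Start: joints at [-1.308, 0.286, 1.577, -0, 1.279, -0.15], TCP at [0.271, -0.618, 0.231] pointing down, gripper open.
Joint ranges: [-2.77, 2.77], [-0.9, 2.22], [0.21, 2.48], [-1.53, 4.67], [0.24, 2.81], [-2.84, 2.84]. Speed limits (rad/s): [2.79, 2.79, 3.14, 3.14, 3.14, 3.14].

### API

Orientations are given as a unit quaternion [x, y, z, w].
In Python, from plant import ctrl gives the robot as it stands.
- The arm moves only by the tool step_arm, never from a script. Its arguments are lists of equal length, an entry for each row: "gripper": the gripper's target within -1 to 1 (shut at 1, half-way at 0, fully open at -1); "linear": the shift along the tool's x, y, z in m, a list of three; "delta_rot": the turn, a rotation vector about the tool's x, y, z in degrees, a list of three. A call has 1 to 20 rows; each row is the pose to reach, as a shift and turn from the pose commanded when the call began, along the tool's axes at that moment; what a row does not reach only later rows make up. A row lasts 1/8 s, in which the tool goes at most 62.5 mm and 10.7 degrees, less where a joint would pass 70% of its speed; a pose out of reach is approached as far as the arm can. A call with a gripper value outside its range is refused whole. The fingers move at their own pace and stop on an object; "grip_force" is the grip in N (left out, the last holds). Time passes only in rows, so rows that repeat a pose let the fingers close. It gives the time, the measured TCP pose, the force and the opening at its end, in the units of the state.
- ctrl.get_state(): the state, without advancing time (a new reading comes with each control period).
- ctrl.read_camera(name): name is "side" or "top" or "wrist"; returns a dict with "frame" (400x640x3 uint8, red, green, blue), "fx", "fy", "cx", "cy" (pixels), "view" (4x4, takes a point from world to camera coordinates). Camera axes: x right, y down, z forward; pixel columns grow to the right and rows downward; lengths in m; the calibration is good to about 2 mm. A picture is of the moment at which its call begins. There is no depth.
- ctrl.sign_off(): hands the job in, once; it reports no verdict.
The state is a dict: "time": time; "qpos": joint angles; "dq": joint speeds; "joint_efforts": joint torques, N m; "eef_pos": TCP position; "tcp_rot": TCP orientation; "contact_force": force on the tool from outside, world axes, zero at the start; "wrist_torque": the same for the moment, N m; "opening": opening from 0.0 (shut) to 1.0 (fully open).
Only numpy, scipy, OpenCV 4.12 (cv2) and the standard library are available. Lean on these libraries where they do the work, as an engineer would, in place of code of your own. Each camera call takes 0.05 s, during which the arm holds its last target. There are 200 camera calls.

## Working session

There is one attempt and no reset: what is moved stays moved. The work goes in short steps, Python scripts to look and compute and a tool call to move; the robot and the scene stay as the last step left them, time stands still between calls to the robot, and variables do not carry over. Pictures are saved under pics/ and viewed, on a budget of 10 in all, crops included, one or two more only if the job needs it, and the job is handed in when it is done.

Besides the shell and the picture viewer there is one more tool, called as name(argument=value, ...), one argument or row to a line, values as JSON. step_arm: Moves the arm, as the interface text tells. Its arguments: {"type":"object","properties":{"gripper":{"type":"array"},"linear":{"type":"array"},"delta_rot":{"type":"array"},"grip_force":{"type":"number"}},"required":["gripper","linear","delta_rot"]}

```bash
ls; mkdir -p pics; python3 - <<'E'
from plant import ctrl
import cv2,json,pickle
print(ctrl.hold_point_z); print(ctrl.get_state())
d={}
for n in ("top","side"):
    c=ctrl.read_camera(n); d[n]=c
    cv2.imwrite(f"pics/{n}0.png",c["frame"][:,:,::-1]); print(n,c["fx"],c["fy"],c["cx"],c["cy"],c["view"])
pickle.dump(d,open("c0.pkl","wb"))
E
```

```text
pics
0.0187
{'time': 0.0, 'qpos': array([-1.30798413e+00,  2.87184419e-01,  1.57814051e+00,  5.25916659e-06,
        1.27858306e+00, -1.50041277e-01]), 'dq': array([-0.00046027,  0.00037437, -0.00072786,  0.00099784,  0.0013637 ,
       -0.00152403]), 'joint_efforts': array([ 7.54602988e-04, -4.05982232e+01, -2.92626214e+01, -8.76655804e-05,
        5.89592149e-03,  2.07410750e-06]), 'eef_pos': array([ 0.27066203, -0.61766291,  0.22995442]), 'tcp_rot': array([ 8.37024914e-01, -5.47163553e-01, -8.61748887e-04, -7.73038412e-04]), 'contact_force': array([ 0.58904659, -0.01674681,  0.11080073]), 'wrist_torque': array([-0.01423233,  0.02170645, -0.00852885]), 'opening': 0.9986963358154565}
top 451.06834960547206 451.06834960547206 319.4049871729447 200.0988158066836 [[-0.01545227 -0.99986389 -0.00578199  0.10115104]
 [-0.98662269  0.01618569 -0.16221493  0.46841139]
 [ 0.16228644  0.00319805 -0.98673851  1.57346244]
 [ 0.          0.          0.          1.        ]]
side 381.801070086389 381.801070086389 329.89454788895915 203.5680469601587 [[-0.87874737 -0.47707658  0.0141771   0.46256681]
 [-0.2749194   0.48165776 -0.83212086  0.14835942]
 [ 0.39015687 -0.73512158 -0.5544131   0.95413887]
 [ 0.          0.          0.          1.        ]]
```

View pics/top0.png

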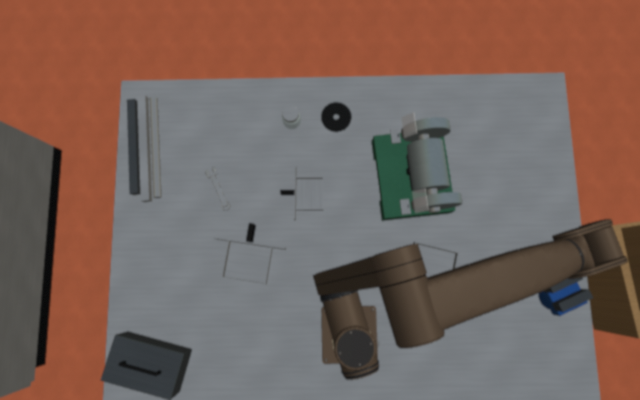

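View pics/side0.png

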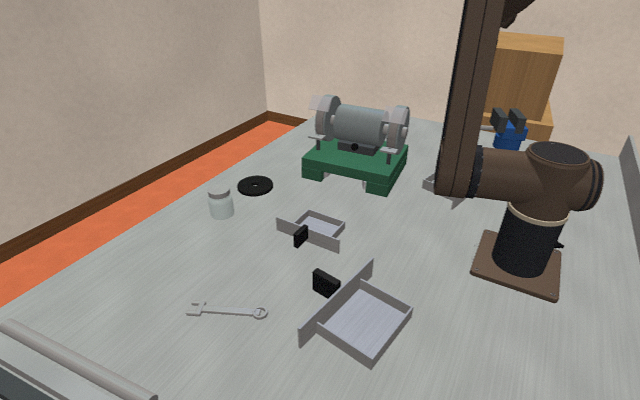

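The top view shows a small tray at about (308,193), its pull at (288,192) pointing left and its panel spanning rows 167–221 (about 190 mm). A larger tray is at (250,262), and something half hidden is at (437,255). The plinth's open face is at its left edge, column 375 or so. Next I'll crop both views with upscaling to measure.

```bash
cat > h.py <<'E'
import numpy as np, cv2
def crop(f,x0,y0,x1,y1,s,fn):
    im=cv2.resize(f[y0:y1,x0:x1,::-1],None,fx=s,fy=s,interpolation=cv2.INTER_CUBIC)
    for x in range((x0+9)//10*10,x1,10):
        cv2.line(im,(int((x-x0+.5)*s),0),(int((x-x0+.5)*s),6 if x%50 else 16),(0,0,255),1)
        if x%50==0: cv2.putText(im,str(x),(int((x-x0)*s)+4,28),0,.4,(0,0,255),1)
    for y in range((y0+9)//10*10,y1,10):
        cv2.line(im,(0,int((y-y0+.5)*s)),(6 if y%50 else 16,int((y-y0+.5)*s)),(0,0,255),1)
        if y%50==0: cv2.putText(im,str(y),(18,int((y-y0)*s)+6),0,.4,(0,0,255),1)
    cv2.imwrite(fn,im)
def ray(c,u,v,z):
    V=c["view"];R=V[:3,:3];t=V[:3,3];o=-R.T@t
    d=R.T@np.array([(u-c["cx"])/c["fx"],(v-c["cy"])/c["fy"],1]);return o+d*(z-o[2])/d[2]
def proj(c,p):
    q=c["view"][:3,:3]@np.asarray(p,float).T+c["view"][:3,3:4]
    return np.c_[q[0]/q[2]*c["fx"]+c["cx"],q[1]/q[2]*c["fy"]+c["cy"]]
E
python3 - <<'E'
import pickle;from h import *
d=pickle.load(open("c0.pkl","rb"))
t=d["top"]["frame"][100:230,270:470];s=d["side"]["frame"]
crop(d["top"]["frame"],270,100,470,230,4,"pics/tc.png")
T=d["top"]
for n,u,v,z in [("pull",288,192,.058),("pA",296,167,.046),("pB",295.5,221,.046),("plL",373,137,.076),("plL2",382,219,.076),("bodyC",323,178,.025),("bodyD",323,210,.025),("jar",290,118,.085)]:
    print(n,ray(T,u,v,z).round(4))
E
```

```text
pull [0.4977 0.2044 0.058 ]
pA [0.5909 0.1761 0.046 ]
pB [0.3953 0.1792 0.046 ]
plL [ 0.6889 -0.1012  0.076 ]
plL2 [ 0.3939 -0.1222  0.076 ]
bodyC [0.5533 0.0794 0.025 ]
bodyD [0.4359 0.0814 0.025 ]
jar [0.7617 0.1941 0.085 ]
```

View pics/tc.png

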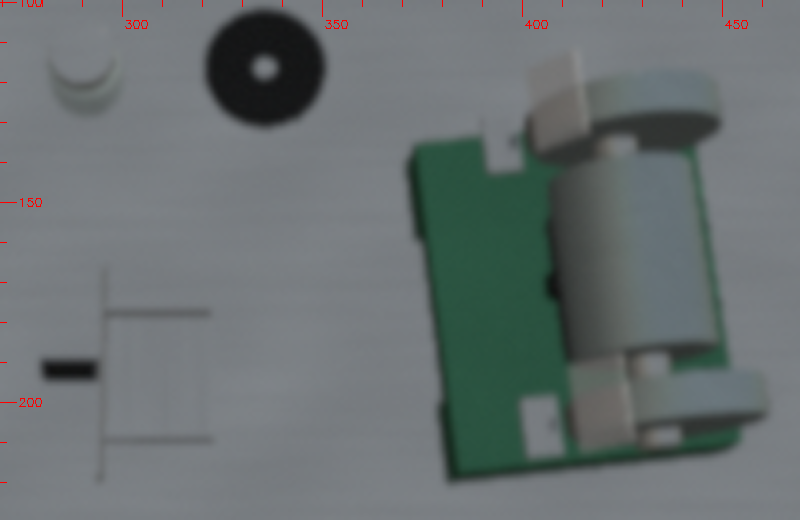

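The tray in the crop measures about 196 mm across the panel and 117 mm across the body, so it is the listed one. Plinth top-front corners are near (373,136.5) and (382.5,217). Now I'll fit the poses.

```bash
cat >> h.py <<'E'
from scipy.optimize import least_squares
def tw(p,P):
    P=np.asarray(P,float)/1000;c,s=np.cos(p[2]),np.sin(p[2])
    return np.c_[p[0]+c*P[:,0]-s*P[:,1],p[1]+s*P[:,0]+c*P[:,1],P[:,2]]
def fit(obs,p0):
    # obs: list of (cam, object points, pixels)
    f=lambda p:np.concatenate([(proj(c,tw(p,P))-np.array(U)).ravel() for c,P,U in obs])
    r=least_squares(f,p0,loss="soft_l1");return r.x,f(r.x).reshape(-1,2)
E
python3 - <<'E'
import pickle;from h import *
d=pickle.load(open("c0.pkl","rb"));T=d["top"]
k=lambda L:[(270+x/4-.375,100+y/4-.375) for x,y in L]
# tray +y ~ world +x
P=[(-2,97,46),(-2,-97,46),(100,60,25),(100,-60,25),(0,60,25),(0,-60,25),(-54,0,58)]
U=k([(105,267),(99,481),(211,313),(213,440),(105,313),(101,440),(42,370)])
x,r=fit([(T,P,U)],[.5,.17,-np.pi/2]);print("tray",x,np.degrees(x[2]),r.round(1).tolist())
P=[(0,150,76),(0,-150,76),(250,-150,76)]
U=k([(415,145),(452,473),(735,441)])
x,r=fit([(T,P,U)],[.54,-.11,-np.pi/2]);print("pl",x,np.degrees(x[2]),r.round(1).tolist())
E
```

```text
tray [ 0.4969456   0.17963073 -1.59353835] -91.30302207724799 [[-0.8, -0.2], [-0.2, -0.2], [0.9, -0.2], [0.2, 0.7], [-0.1, -0.4], [0.4, 0.5], [-0.4, -0.1]]
pl [ 0.54726942 -0.11195698 -1.48669784] -85.18151140328746 [[-1.0, -1.0], [0.0, 0.0], [0.9, 0.8]]
```

```bash
cat >> h.py <<'E'
from scipy.spatial.transform import Rotation as Ro
def mv(targets):
    """world TCP targets (x,y,z,yawdeg of tool x, tool straight down) -> tool-axes rows"""
    from plant import ctrl
    s=ctrl.get_state();R=Ro.from_quat(s["tcp_rot"])
    print("t",round(s["time"],2),"pos",s["eef_pos"].round(4),"toolx yaw",np.degrees(np.arctan2(*R.as_matrix()[[1,0],0])).round(2),"F",s["contact_force"].round(1),"op",round(s["opening"],3))
    for x,y,z,w in targets:
        G=Ro.from_euler("z",w,degrees=True)*Ro.from_quat([1,0,0,0])
        print((R.inv().apply(np.array([x,y,z])-s["eef_pos"])).round(4).tolist(),(R.inv()*G).as_rotvec(degrees=True).round(2).tolist())
E
python3 -c "
from h import *
mv([(.271,-.618,.42,-66.4),(.5,-.25,.42,-30),(.52,.05,.42,-1.3)])"
```

```text
t 0.1 pos [ 0.2707 -0.6177  0.2301] toolx yaw -66.35 F [ 1.  -0.4 -1. ] op 1.002
[-0.0, -0.0002, -0.1899] [-0.02, 0.12, 0.05]
[-0.2452, -0.3576, -0.1893] [-0.06, 0.11, -36.35]
[-0.512, -0.4963, -0.1887] [-0.09, 0.1, -65.05]
```

step_arm(
  gripper=[-1,-1,-1,-1,-1,-1,-1,-1,-1,-1,-1,-1,-1,-1,-1,-1,-1,-1,-1],
  linear=[
    [0,0,-0.19],
    [0,0,-0.19],
    [0,0,-0.19],
    [0,0,-0.19],
    [-0.245,-0.358,-0.19],
    [-0.245,-0.358,-0.19],
    [-0.245,-0.358,-0.19],
    [-0.245,-0.358,-0.19],
    [-0.245,-0.358,-0.19],
    [-0.245,-0.358,-0.19],
    [-0.245,-0.358,-0.19],
    [-0.512,-0.496,-0.19],
    [-0.512,-0.496,-0.19],
    [-0.512,-0.496,-0.19],
    [-0.512,-0.496,-0.19],
    [-0.512,-0.496,-0.19],
    [-0.512,-0.496,-0.19],
    [-0.512,-0.496,-0.19],
    [-0.512,-0.496,-0.19],
  ],
  delta_rot=[
    [0,0,0],
    [0,0,0],
    [0,0,0],
    [0,0,0],
    [0,0,-36],
    [0,0,-36],
    [0,0,-36],
    [0,0,-36],
    [0,0,-36],
    [0,0,-36],
    [0,0,-36],
    [0,0,-65],
    [0,0,-65],
    [0,0,-65],
    [0,0,-65],
    [0,0,-65],
    [0,0,-65],
    [0,0,-65],
    [0,0,-65],
  ],
)

```text
time: 2.48
eef_pos: [0.5197, 0.0484, 0.4206]
tcp_rot: [1.0, -0.013, -0.001, 0.0]
contact_force: [-0.0, 0.1, -0.4]
opening: 1.002
```

```bash
python3 - <<'E'
from plant import ctrl
from h import *;import pickle
c=ctrl.read_camera("wrist");pickle.dump(c,open("w1.pkl","wb"));print(c["fx"],c["view"].round(3))
crop(c["frame"],0,0,640,400,1.25,"pics/w1.png")
for n,p in [("tray",(.497,.1796,-1.5935)),("pl",(.5473,-.112,-1.4867))]:
    P=[(-2,97,46),(-2,-97,46),(100,60,25),(-54,0,58)] if n=="tray" else [(0,150,76),(0,-150,76),(0,78,0),(0,-78,0)]
    print(n,proj(c,tw(p,P)).round(0).tolist())
mv([(.4977,.2116,.15,-1.3)])
E
```

```text
280.3745651360874 [[ 1.    -0.025  0.    -0.519]
 [-0.024 -0.962  0.271 -0.028]
 [-0.007 -0.271 -0.963  0.578]
 [ 0.     0.     0.     1.   ]]
tray [[364.0, 80.0], [251.0, 80.0], [341.0, 139.0], [306.0, 44.0]]
pl [[419.0, 236.0], [261.0, 252.0], [373.0, 225.0], [301.0, 232.0]]
t 2.52 pos [0.5198 0.0484 0.4208] toolx yaw -1.47 F [1.  0.3 0.8] op 0.998
[-0.0261, -0.1626, 0.2708] [0.01, 0.05, -0.17]
```

View pics/w1.png

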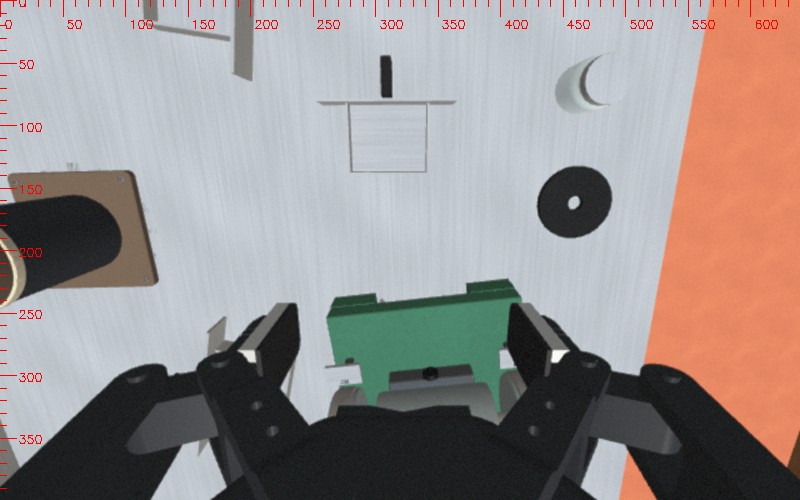

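The wrist view shows the tray centred with its pull at (306,44)–(306,77) in native pixels. The plinth face with both feet around the mouth is at rows 222–255. My projections agree to about 1 px, so next is a zoom on the plinth face and tray to refine.

```bash
python3 - <<'E'
from h import *;import pickle
c=pickle.load(open("w1.pkl","rb"))
a=c["frame"][35:145,245:375];b=c["frame"][215:265,250:430]
crop(c["frame"],245,35,375,145,4,"/tmp/a.png");crop(c["frame"],255,215,425,265,4.0,"/tmp/b.png")
A=cv2.imread("/tmp/a.png");B=cv2.imread("/tmp/b.png")
A=A[:390];w=max(A.shape[1],B.shape[1])
p=lambda I:cv2.copyMakeBorder(I,0,0,0,w-I.shape[1],cv2.BORDER_CONSTANT)
M=np.vstack([p(A),p(B)]);print(M.shape);cv2.imwrite("pics/w1c.png",M)
E
```

```text
(590, 680, 3)
```

View pics/w1c.png

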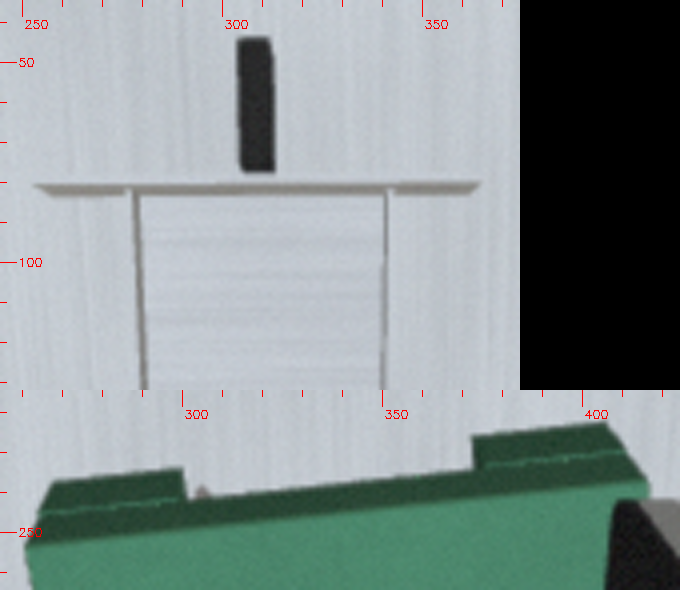

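```bash
python3 - <<'E'
from h import *;import pickle
c=pickle.load(open("w1.pkl","rb"));T=pickle.load(open("c0.pkl","rb"))["top"]
k=lambda L:[(255+x/4-.375,215+(y-390)/4-.375) for x,y in L]
P=[(0,-150,0),(0,-78,0),(0,78,0),(0,150,0),(0,-150,76),(0,150,76),(0,-78,40),(0,78,40)]
U=k([(54,482),(183,468),(472,437),(605,422),(27,545),(650,484),(188,501),(474,469)])
k2=lambda L:[(270+x/4-.375,100+y/4-.375) for x,y in L]
T2=(T,[(0,150,76),(0,-150,76)],k2([(415,145),(452,473)]))
for o in ([(c,P,U)],[T2],[(c,P,U),T2]):
    x,r=fit(o,[.547,-.112,-1.487]);print("pl",x.round(4),np.degrees(x[2]).round(2),r.round(1).tolist())
k=lambda L:[(245+x/4-.375,35+y/4-.375) for x,y in L]
P=[(-4,-97,46),(-4,97,46),(-54,0,58),(-4,0,58)];U=k([(33,184),(481,181),(254,37),(258,171)])
x,r=fit([(c,P,U)],[.497,.1796,-1.59]);print("tray",x.round(4),np.degrees(x[2]).round(2),r.round(1).tolist())
print(tw(x,[(-32,0,40)]))
E
```

```text
pl [ 0.5461 -0.1162 -1.4838] -85.01 [[-0.3, 0.0], [0.3, 0.1], [-0.1, 0.3], [0.3, 0.6], [-1.0, 0.5], [0.6, -0.4], [-2.5, -0.4], [2.9, -0.3]]
pl [ 0.5456 -0.1136 -1.4977] -85.81 [[-0.0, -0.6], [0.0, 0.5]]
pl [ 0.546  -0.116  -1.4851] -85.09 [[-0.3, -0.2], [0.2, -0.0], [-0.1, 0.3], [0.2, 0.6], [-1.0, 0.3], [0.6, -0.4], [-2.5, -0.5], [2.8, -0.4], [0.1, -0.7], [1.3, 0.3]]
tray [ 0.5003  0.1785 -1.5891] -91.05 [[-0.4, -1.0], [0.8, -1.1], [0.0, 1.2], [-0.4, 0.9]]
[[0.50088414 0.21044855 0.04      ]]
```

```bash
python3 -c "
from h import *
mv([(.4998,.211,.12,-1.1),(.4998,.211,.022,-1.1)])"
```

```text
t 2.52 pos [0.5198 0.0484 0.4208] toolx yaw -1.47 F [1.  0.3 0.8] op 0.998
[-0.0239, -0.1621, 0.3008] [0.01, 0.05, -0.37]
[-0.0238, -0.1621, 0.3988] [0.01, 0.05, -0.37]
```

step_arm(
  gripper=[-1,-1,-1,-1,-1,-1,-1,-1,-1,-1,-1,-1,0.8,0.8,0.8,0.8,0.8],
  linear=[
    [-0.024,-0.162,0.1],
    [-0.024,-0.162,0.2],
    [-0.024,-0.162,0.3],
    [-0.024,-0.162,0.3],
    [-0.024,-0.162,0.3],
    [-0.024,-0.162,0.3],
    [-0.024,-0.162,0.33],
    [-0.024,-0.162,0.36],
    [-0.024,-0.162,0.38],
    [-0.024,-0.162,0.399],
    [-0.024,-0.162,0.399],
    [-0.024,-0.162,0.399],
    [-0.024,-0.162,0.399],
    [-0.024,-0.162,0.399],
    [-0.024,-0.162,0.399],
    [-0.024,-0.162,0.399],
    [-0.024,-0.162,0.399],
  ],
  delta_rot=[
    [0,0,-0.4],
    [0,0,-0.4],
    [0,0,-0.4],
    [0,0,-0.4],
    [0,0,-0.4],
    [0,0,-0.4],
    [0,0,-0.4],
    [0,0,-0.4],
    [0,0,-0.4],
    [0,0,-0.4],
    [0,0,-0.4],
    [0,0,-0.4],
    [0,0,-0.4],
    [0,0,-0.4],
    [0,0,-0.4],
    [0,0,-0.4],
    [0,0,-0.4],
  ],
  grip_force=30,
)

```text
time: 4.65
eef_pos: [0.4998, 0.2123, 0.0226]
tcp_rot: [1.0, -0.008, 0.0, -0.0]
contact_force: [-0.3, 0.1, 1.2]
opening: 0.158
```

```bash
python3 - <<'E'
from plant import ctrl
from h import *;import pickle
mv([])
c=ctrl.read_camera("wrist");pickle.dump(c,open("w2.pkl","wb"))
crop(c["frame"],0,0,640,400,1.25,"pics/w2.png")
E
```

```text
t 4.65 pos [0.4998 0.2123 0.0226] toolx yaw -0.96 F [-0.3  0.1  1.2] op 0.158
```

View pics/w2.png

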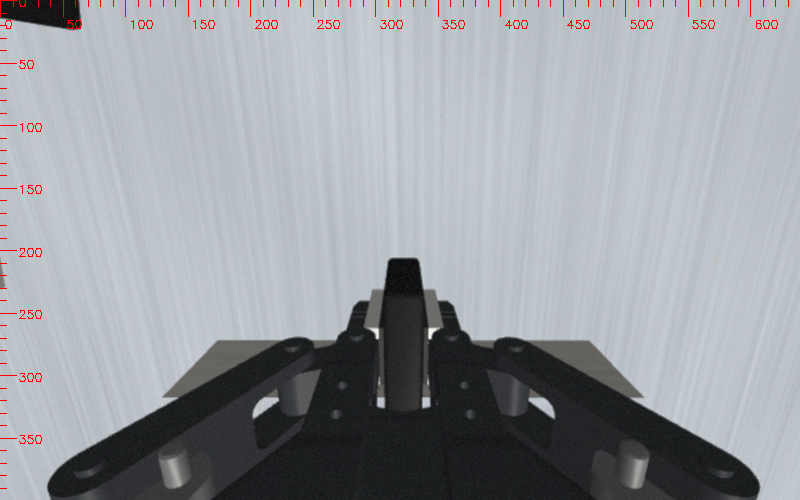

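The pull is held: opening is 13.4 mm and the panel sits symmetric behind the jaws at row 272 or so. Now I'll slide the tray to a point about 20 mm before the mouth, on the mouth's axis.

```bash
cat >> h.py <<'E'
PL=np.array([.546,-.1161]);YAW=-85.03
def pt(xo,yo,z=.0226,dy=0):
    "TCP world target for tray origin at plinth (xo,yo) mm; TCP 33 mm in front of it"
    a=np.radians(YAW);d=np.array([np.cos(a),np.sin(a)]);n=np.array([-d[1],d[0]])
    b=a+np.radians(dy);p=PL+d*xo/1e3+n*yo/1e3-.033*np.array([np.cos(b),np.sin(b)])
    return (p[0],p[1],z,YAW+90+dy)
def loc():
    from plant import ctrl
    s=ctrl.get_state();a=np.radians(YAW);d=np.array([np.cos(a),np.sin(a)]);n=np.array([-d[1],d[0]])
    R=Ro.from_quat(s["tcp_rot"]).as_matrix();w=np.arctan2(R[1,0],R[0,0])-np.pi/2
    o=s["eef_pos"][:2]+.033*np.array([np.cos(w),np.sin(w)])-PL;F=s["contact_force"][:2]
    print("tray in plinth x,y mm",(o@d*1e3).round(1),(o@n*1e3).round(1),"dyaw",(np.degrees(w)-YAW).round(2),"F along,lat,z",(F@d).round(1),(F@n).round(1),s["contact_force"][2].round(1),"Mz",s["wrist_torque"][2].round(2))
E
python3 -c "
from h import *
loc();mv([pt(-120,0),pt(-95,0)])"
```

```text
tray in plinth x,y mm -298.4 -21.0 dyaw -5.93 F along,lat,z -0.3 -0.4 0.7 Mz 0.01
t 4.7 pos [0.4998 0.2123 0.0226] toolx yaw -0.96 F [-0.4  0.3  0.7] op 0.159
[0.0359, 0.1754, -0.0] [-0.01, -0.02, -5.93]
[0.0385, 0.2003, -0.0] [-0.01, -0.02, -5.93]
```

step_arm(
  gripper=[0.8,0.8,0.8,0.8,0.8,0.8,0.8,0.8,0.8,0.8,0.8],
  linear=[
    [0.002,0.01,0],
    [0.006,0.03,0],
    [0.01,0.05,0],
    [0.015,0.075,0],
    [0.02,0.1,0],
    [0.025,0.125,0],
    [0.03,0.145,0],
    [0.034,0.162,0],
    [0.036,0.172,0],
    [0.036,0.1755,0],
    [0.036,0.1755,0],
  ],
  delta_rot=[
    [0,0,-0.5],
    [0,0,-1],
    [0,0,-2],
    [0,0,-3],
    [0,0,-4],
    [0,0,-5],
    [0,0,-5.9],
    [0,0,-5.9],
    [0,0,-5.9],
    [0,0,-5.9],
    [0,0,-5.9],
  ],
)

```text
time: 6.08
eef_pos: [0.533, 0.0357, 0.0225]
tcp_rot: [0.999, 0.043, 0.0, 0.001]
contact_force: [0.3, 0.4, 2.3]
opening: 0.161
```

```bash
python3 - <<'E'
from plant import ctrl
from h import *;import pickle
loc();mv([pt(-80,0),pt(-70,0)])
c=ctrl.read_camera("side");pickle.dump(c,open("s2.pkl","wb"));t=ctrl.read_camera("top");pickle.dump(t,open("t2.pkl","wb"))
crop(c["frame"],250,100,450,250,4,"pics/s2.png")
# projected expected outlines in side camera
print(proj(c,tw((*PL,np.radians(YAW)),[(0,-78,0),(0,78,0),(0,150,0),(0,-150,0)])).round(1).tolist())
E
```

```text
tray in plinth x,y mm -119.3 0.2 dyaw -0.0 F along,lat,z -0.3 0.3 2.3 Mz -0.08
t 6.08 pos [0.533  0.0357 0.0225] toolx yaw 4.97 F [0.3 0.4 2.3] op 0.161
[-0.0002, 0.0393, -0.0] [0.07, -0.05, -0.0]
[-0.0002, 0.0493, -0.0] [0.07, -0.05, -0.0]
[[364.0, 191.3], [319.9, 180.9], [300.7, 176.4], [385.6, 196.3]]
```

View pics/s2.png

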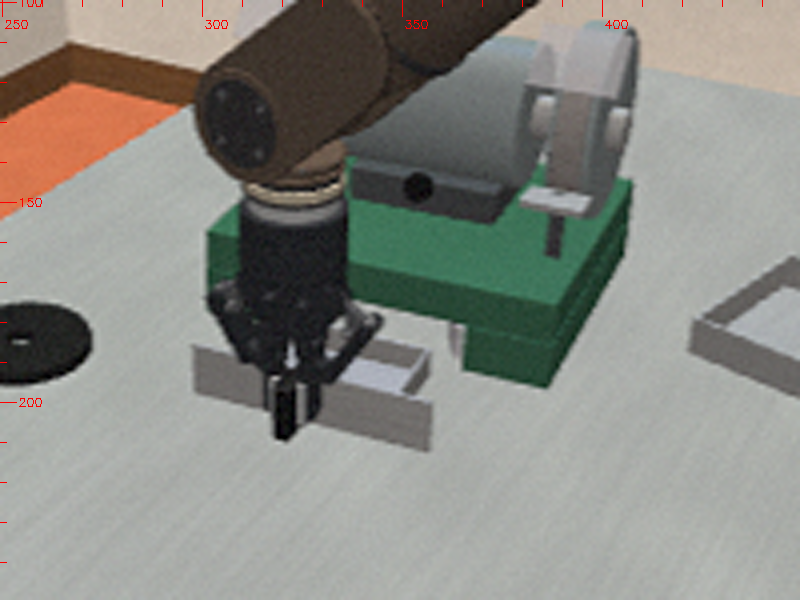

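The tray stands square in front of the mouth: panel at (298,187)–(357,206), plinth feet as predicted to about 1 px. I'll advance to just short of the possible flare contact, with a light grip.

step_arm(
  gripper=[0.8,0.8,0.8,0.8,0.8,0.8,0.8],
  linear=[
    [0,0.008,0],
    [0,0.016,0],
    [0,0.022,0],
    [0,0.028,0],
    [0,0.032,0],
    [0,0.034,0],
    [0,0.034,0],
  ],
  delta_rot=[
    [0,0,0],
    [0,0,0],
    [0,0,0],
    [0,0,0],
    [0,0,0],
    [0,0,0],
    [0,0,0],
  ],
  grip_force=20,
)

```text
time: 7.05
eef_pos: [0.5355, 0.0031, 0.0226]
tcp_rot: [0.999, 0.043, -0.0, -0.001]
contact_force: [-0.2, 5.5, 4.2]
opening: 0.155
```

```bash
python3 -c "
from h import *
loc()"
```

```text
tray in plinth x,y mm -86.7 -0.1 dyaw -0.0 F along,lat,z -5.5 0.3 4.2 Mz -0.09
```

step_arm(
  gripper=[0.8,0.8,0.8],
  linear=[
    [0,0.001,0],
    [0,0.002,0],
    [0,0.003,0],
  ],
  delta_rot=[
    [0,0,0],
    [0,0,0],
    [0,0,0],
  ],
)

```text
time: 7.42
eef_pos: [0.5358, 0.0005, 0.0226]
tcp_rot: [0.999, 0.043, -0.0, -0.001]
contact_force: [-0.0, 7.3, 5.4]
opening: 0.16
```

```bash
python3 -c "
from h import *
loc()"
```

```text
tray in plinth x,y mm -84.0 -0.1 dyaw 0.0 F along,lat,z -7.3 0.6 5.4 Mz 0.02
```

There is an axial force of 7 N with no lateral force or yaw moment but a growing upward force, which looks like bench friction from pressing down. To test that, I'll ease the tool up slightly.

step_arm(
  gripper=[0.8,0.8,0.8],
  linear=[
    [0,0,-0.0005],
    [0,0,-0.001],
    [0,0,-0.001],
  ],
  delta_rot=[
    [0,0,0],
    [0,0,0],
    [0,0,0],
  ],
)

```text
time: 7.8
eef_pos: [0.5353, -0.0008, 0.0226]
tcp_rot: [0.999, 0.043, -0.001, 0.0]
contact_force: [0.5, 2.3, -1.9]
opening: 0.158
```

```bash
python3 -c "
from h import *
loc()
from plant import ctrl
s=ctrl.get_state();print(s['wrist_torque'].round(2),s['eef_pos'])"
```

```text
tray in plinth x,y mm -82.8 -0.7 dyaw 0.01 F along,lat,z -2.2 0.7 -1.9 Mz 0.12
[ 0.33 -0.24  0.12] [ 0.53526736 -0.0008234   0.02263274]
```

Confirmed: it was friction, and the arm is soft enough (about 4 N/mm). I'll keep going in small steps.

step_arm(
  gripper=[0.8,0.8,0.8,0.8],
  linear=[
    [0,0.001,0],
    [0,0.002,0],
    [0,0.003,0],
    [0,0.003,0],
  ],
  delta_rot=[
    [0,0,0],
    [0,0,0],
    [0,0,0],
    [0,0,0],
  ],
)

```text
time: 8.3
eef_pos: [0.5356, -0.004, 0.0229]
tcp_rot: [0.999, 0.043, -0.001, 0.0]
contact_force: [-0.5, 0.7, -4.0]
opening: 0.155
```

```bash
python3 -c "
from h import *
loc()"
```

```text
tray in plinth x,y mm -79.6 -0.6 dyaw -0.04 F along,lat,z -0.7 -0.5 -4.0 Mz -0.07
```

step_arm(
  gripper=[0.8,0.8,0.8,0.8],
  linear=[
    [0,0.001,0],
    [0,0.002,0],
    [0,0.003,0],
    [0,0.003,0],
  ],
  delta_rot=[
    [0,0,0],
    [0,0,0],
    [0,0,0],
    [0,0,0],
  ],
)

```text
time: 8.8
eef_pos: [0.5363, -0.0068, 0.0233]
tcp_rot: [0.999, 0.043, -0.0, -0.0]
contact_force: [-0.1, -0.3, -4.2]
opening: 0.162
```

```bash
python3 -c "
from h import *
loc()"
```

```text
tray in plinth x,y mm -76.8 -0.2 dyaw -0.03 F along,lat,z 0.2 -0.2 -4.2 Mz 0.01
```

step_arm(
  gripper=[0.8,0.8,0.8,0.8],
  linear=[
    [0,0.001,0],
    [0,0.002,0],
    [0,0.003,0],
    [0,0.003,0],
  ],
  delta_rot=[
    [0,0,0],
    [0,0,0],
    [0,0,0],
    [0,0,0],
  ],
)

```text
time: 9.3
eef_pos: [0.5366, -0.0098, 0.0233]
tcp_rot: [0.999, 0.043, 0.0, -0.0]
contact_force: [-0.6, -0.0, -4.5]
opening: 0.157
```

```bash
python3 -c "
from h import *
loc()"
```

```text
tray in plinth x,y mm -73.7 -0.1 dyaw -0.03 F along,lat,z -0.0 -0.6 -4.5 Mz -0.05
```

step_arm(
  gripper=[0.8,0.8,0.8,0.8],
  linear=[
    [0,0.001,0],
    [0,0.002,0],
    [0,0.002,0],
    [0,0.002,0],
  ],
  delta_rot=[
    [0,0,0],
    [0,0,0],
    [0,0,0],
    [0,0,0],
  ],
)

```text
time: 9.8
eef_pos: [0.5369, -0.0117, 0.0233]
tcp_rot: [0.999, 0.043, 0.0, 0.0]
contact_force: [0.2, 0.3, -3.9]
opening: 0.157
```

```bash
python3 -c "
from h import *
loc()"
```

```text
tray in plinth x,y mm -71.8 -0.1 dyaw -0.01 F along,lat,z -0.3 0.3 -3.9 Mz 0.01
```

step_arm(
  gripper=[0.8,0.8,0.8,0.8],
  linear=[
    [0,0.001,0],
    [0,0.002,0],
    [0,0.002,0],
    [0,0.002,0],
  ],
  delta_rot=[
    [0,0,0],
    [0,0,0],
    [0,0,0],
    [0,0,0],
  ],
)

```text
time: 10.3
eef_pos: [0.5373, -0.0133, 0.0235]
tcp_rot: [0.999, 0.043, 0.001, -0.0]
contact_force: [2.0, 4.6, -3.9]
opening: 0.161
```

```bash
python3 -c "
from h import *
loc()"
```

```text
tray in plinth x,y mm -70.2 0.3 dyaw -0.02 F along,lat,z -4.4 2.4 -3.9 Mz 0.11
```

step_arm(
  gripper=[0.8,0.8,0.8,0.8],
  linear=[
    [0,0.001,0],
    [0,0.002,0],
    [0,0.002,0],
    [0,0.002,0],
  ],
  delta_rot=[
    [0,0,0],
    [0,0,0],
    [0,0,0],
    [0,0,0],
  ],
)

```text
time: 10.8
eef_pos: [0.538, -0.0145, 0.0238]
tcp_rot: [0.999, 0.043, 0.001, -0.001]
contact_force: [3.9, 7.0, -3.0]
opening: 0.16
```

```bash
python3 -c "
from h import *
loc()"
```

```text
tray in plinth x,y mm -68.9 0.8 dyaw -0.07 F along,lat,z -6.6 4.4 -3.0 Mz 0.11
```

Contact at nose x ≈ 29 mm, with the flare pushing the tray to +y. That puts the rails' centre line about +6.5 mm off. I'll back off 2 mm, shift +6.5 mm along tool x and feel forward again.

step_arm(
  gripper=[0.8,0.8,0.8,0.8,0.8,0.8,0.8,0.8],
  linear=[
    [0,-0.002,0],
    [0,-0.003,0],
    [0.002,-0.003,0],
    [0.004,-0.003,0],
    [0.0065,-0.003,0],
    [0.0065,-0.002,0],
    [0.0065,-0.001,0],
    [0.0065,-0.001,0],
  ],
  delta_rot=[
    [0,0,0],
    [0,0,0],
    [0,0,0],
    [0,0,0],
    [0,0,0],
    [0,0,0],
    [0,0,0],
    [0,0,0],
  ],
)

```text
time: 11.8
eef_pos: [0.5434, -0.0142, 0.0233]
tcp_rot: [0.999, 0.043, -0.0, -0.0]
contact_force: [0.1, 0.2, -4.7]
opening: 0.163
```

```bash
python3 -c "
from h import *
loc()"
```

```text
tray in plinth x,y mm -68.8 6.2 dyaw -0.03 F along,lat,z -0.2 0.1 -4.7 Mz -0.04
```

step_arm(
  gripper=[0.8,0.8,0.8,0.8,0.8],
  linear=[
    [0,0.001,0],
    [0,0.002,0],
    [0,0.003,0],
    [0,0.004,0],
    [0,0.004,0],
  ],
  delta_rot=[
    [0,0,0],
    [0,0,0],
    [0,0,0],
    [0,0,0],
    [0,0,0],
  ],
)

```text
time: 12.42
eef_pos: [0.5439, -0.0182, 0.0233]
tcp_rot: [0.999, 0.043, 0.0, 0.0]
contact_force: [0.2, -0.4, -4.1]
opening: 0.164
```

```bash
python3 -c "
from h import *
loc()"
```

```text
tray in plinth x,y mm -64.7 6.4 dyaw -0.02 F along,lat,z 0.4 0.2 -4.1 Mz 0.03
```

step_arm(
  gripper=[0.8,0.8,0.8,0.8,0.8],
  linear=[
    [0,0.001,0],
    [0,0.002,0],
    [0,0.003,0],
    [0,0.004,0],
    [0,0.004,0],
  ],
  delta_rot=[
    [0,0,0],
    [0,0,0],
    [0,0,0],
    [0,0,0],
    [0,0,0],
  ],
)

```text
time: 13.05
eef_pos: [0.5443, -0.0222, 0.0234]
tcp_rot: [0.999, 0.043, 0.0, 0.0]
contact_force: [0.6, 0.5, -4.2]
opening: 0.162
```

```bash
python3 -c "
from h import *
loc()"
```

```text
tray in plinth x,y mm -60.7 6.4 dyaw -0.03 F along,lat,z -0.5 0.7 -4.2 Mz -0.01
```

step_arm(
  gripper=[0.8,0.8,0.8,0.8],
  linear=[
    [0,0.001,0],
    [0,0.002,0],
    [0,0.003,0],
    [0,0.003,0],
  ],
  delta_rot=[
    [0,0,0],
    [0,0,0],
    [0,0,0],
    [0,0,0],
  ],
)

```text
time: 13.55
eef_pos: [0.5445, -0.0252, 0.0233]
tcp_rot: [0.999, 0.043, 0.0, 0.0]
contact_force: [-0.6, 0.7, -3.9]
opening: 0.159
```

```bash
python3 -c "
from h import *
loc()"
```

```text
tray in plinth x,y mm -57.7 6.4 dyaw -0.03 F along,lat,z -0.8 -0.6 -3.9 Mz -0.01
```

Now the nose should be between the rails with almost no force. I'll proceed in steps of about 8 mm.

step_arm(
  gripper=[0.8,0.8,0.8,0.8,0.8,0.8,0.8],
  linear=[
    [0,0.001,0],
    [0,0.002,0],
    [0,0.0035,0],
    [0,0.005,0],
    [0,0.0065,0],
    [0,0.008,0],
    [0,0.008,0],
  ],
  delta_rot=[
    [0,0,0],
    [0,0,0],
    [0,0,0],
    [0,0,0],
    [0,0,0],
    [0,0,0],
    [0,0,0],
  ],
)

```text
time: 14.42
eef_pos: [0.5452, -0.0332, 0.0234]
tcp_rot: [0.999, 0.043, 0.0, 0.0]
contact_force: [-0.1, -0.3, -4.2]
opening: 0.154
```

```bash
python3 -c "
from h import *
loc()"
```

```text
tray in plinth x,y mm -49.7 6.4 dyaw -0.03 F along,lat,z 0.3 -0.1 -4.2 Mz -0.03
```

step_arm(
  gripper=[0.8,0.8,0.8,0.8,0.8,0.8,0.8],
  linear=[
    [0,0.001,0],
    [0,0.002,0],
    [0,0.0035,0],
    [0,0.005,0],
    [0,0.0065,0],
    [0,0.008,0],
    [0,0.008,0],
  ],
  delta_rot=[
    [0,0,0],
    [0,0,0],
    [0,0,0],
    [0,0,0],
    [0,0,0],
    [0,0,0],
    [0,0,0],
  ],
)

```text
time: 15.3
eef_pos: [0.5459, -0.0411, 0.0234]
tcp_rot: [0.999, 0.043, 0.0, 0.0]
contact_force: [0.5, -0.6, -4.0]
opening: 0.166
```

```bash
python3 -c "
from h import *
loc()"
```

```text
tray in plinth x,y mm -41.7 6.4 dyaw -0.03 F along,lat,z 0.7 0.5 -4.0 Mz -0.04
```

step_arm(
  gripper=[0.8,0.8,0.8,0.8,0.8,0.8,0.8,0.8,0.8],
  linear=[
    [0,0.001,0],
    [0,0.0025,0],
    [0,0.004,0],
    [0,0.0055,0],
    [0,0.007,0],
    [0,0.0085,0],
    [0,0.01,0],
    [0,0.012,0],
    [0,0.012,0],
  ],
  delta_rot=[
    [0,0,0],
    [0,0,0],
    [0,0,0],
    [0,0,0],
    [0,0,0],
    [0,0,0],
    [0,0,0],
    [0,0,0],
    [0,0,0],
  ],
)

```text
time: 16.42
eef_pos: [0.5469, -0.0532, 0.0233]
tcp_rot: [0.999, 0.043, 0.0, 0.0]
contact_force: [0.2, -0.5, -4.0]
opening: 0.157
```

```bash
python3 -c "
from h import *
loc()"
```

```text
tray in plinth x,y mm -29.6 6.4 dyaw -0.03 F along,lat,z 0.6 0.2 -4.0 Mz 0.02
```

step_arm(
  gripper=[0.8,0.8,0.8,0.8,0.8,0.8,0.8,0.8,0.8],
  linear=[
    [0,0.001,0],
    [0,0.0025,0],
    [0,0.004,0],
    [0,0.0055,0],
    [0,0.007,0],
    [0,0.0085,0],
    [0,0.01,0],
    [0,0.012,0],
    [0,0.012,0],
  ],
  delta_rot=[
    [0,0,0],
    [0,0,0],
    [0,0,0],
    [0,0,0],
    [0,0,0],
    [0,0,0],
    [0,0,0],
    [0,0,0],
    [0,0,0],
  ],
)

```text
time: 17.55
eef_pos: [0.548, -0.0651, 0.0233]
tcp_rot: [0.999, 0.043, 0.0, 0.0]
contact_force: [0.3, -0.2, -3.0]
opening: 0.155
```

```bash
python3 -c "
from h import *
loc()"
```

```text
tray in plinth x,y mm -17.7 6.4 dyaw -0.03 F along,lat,z 0.2 0.3 -3.0 Mz 0.0
```

step_arm(
  gripper=[0.8,0.8,0.8,0.8,0.8,0.8,0.8,0.8],
  linear=[
    [0,0.001,0.0002],
    [0,0.0025,0.0004],
    [0,0.004,0.0005],
    [0,0.0055,0.0005],
    [0,0.007,0.0005],
    [0,0.0085,0.0005],
    [0,0.01,0.0005],
    [0,0.01,0.0005],
  ],
  delta_rot=[
    [0,0,0],
    [0,0,0],
    [0,0,0],
    [0,0,0],
    [0,0,0],
    [0,0,0],
    [0,0,0],
    [0,0,0],
  ],
)

```text
time: 18.55
eef_pos: [0.5489, -0.0751, 0.0229]
tcp_rot: [0.999, 0.043, 0.0, 0.0]
contact_force: [0.6, -0.6, -3.5]
opening: 0.159
```

```bash
python3 -c "
from h import *
loc()"
```

```text
tray in plinth x,y mm -7.6 6.4 dyaw -0.02 F along,lat,z 0.7 0.6 -3.5 Mz -0.02
```

step_arm(
  gripper=[0.8,0.8,0.8,0.8],
  linear=[
    [0,0.001,0],
    [0,0.002,0],
    [0,0.003,0],
    [0,0.003,0],
  ],
  delta_rot=[
    [0,0,0],
    [0,0,0],
    [0,0,0],
    [0,0,0],
  ],
)

```text
time: 19.05
eef_pos: [0.5491, -0.078, 0.0229]
tcp_rot: [0.999, 0.043, 0.0, 0.0]
contact_force: [0.5, -0.2, -4.3]
opening: 0.158
```

```bash
python3 -c "
from h import *
loc()"
```

```text
tray in plinth x,y mm -4.7 6.4 dyaw -0.02 F along,lat,z 0.2 0.5 -4.3 Mz 0.01
```

step_arm(
  gripper=[0.8,0.8,0.8,0.8],
  linear=[
    [0,0.001,0],
    [0,0.002,0],
    [0,0.003,0],
    [0,0.003,0],
  ],
  delta_rot=[
    [0,0,0],
    [0,0,0],
    [0,0,0],
    [0,0,0],
  ],
)

```text
time: 19.55
eef_pos: [0.5493, -0.081, 0.0228]
tcp_rot: [0.999, 0.043, 0.0, 0.0]
contact_force: [0.3, 0.4, -2.6]
opening: 0.158
```

```bash
python3 -c "
from h import *
loc()"
```

```text
tray in plinth x,y mm -1.7 6.4 dyaw -0.02 F along,lat,z -0.3 0.3 -2.6 Mz 0.07
```

step_arm(
  gripper=[0.8,0.8,0.8],
  linear=[
    [0,0.001,0],
    [0,0.0015,0],
    [0,0.0015,0],
  ],
  delta_rot=[
    [0,0,0],
    [0,0,0],
    [0,0,0],
  ],
)

```text
time: 19.92
eef_pos: [0.5494, -0.0822, 0.0228]
tcp_rot: [0.999, 0.043, -0.0, -0.0]
contact_force: [-0.5, 1.4, -2.3]
opening: 0.162
```

```bash
python3 -c "
from h import *
loc()"
```

```text
tray in plinth x,y mm -0.5 6.3 dyaw -0.0 F along,lat,z -1.4 -0.3 -2.3 Mz 0.07
```

step_arm(
  gripper=[0.8,0.8,0.8],
  linear=[
    [0,0.0005,0],
    [0,0.001,0],
    [0,0.001,0],
  ],
  delta_rot=[
    [0,0,0],
    [0,0,0],
    [0,0,0],
  ],
)

```text
time: 20.3
eef_pos: [0.5493, -0.0825, 0.0228]
tcp_rot: [0.999, 0.044, -0.0, -0.001]
contact_force: [-0.9, 5.2, -1.1]
opening: 0.161
```

```bash
python3 -c "
from h import *
loc()"
```

```text
tray in plinth x,y mm -0.2 6.2 dyaw 0.02 F along,lat,z -5.3 -0.4 -1.1 Mz 0.27
```

step_arm(
  gripper=[0.8,0.8,0.8],
  linear=[
    [0,0.0005,0],
    [0,0.001,0],
    [0,0.001,0],
  ],
  delta_rot=[
    [0,0,0],
    [0,0,0],
    [0,0,0],
  ],
)

```text
time: 20.68
eef_pos: [0.5493, -0.0825, 0.0228]
tcp_rot: [0.999, 0.044, -0.0, -0.001]
contact_force: [-1.1, 10.1, -0.1]
opening: 0.161
```

```bash
python3 -c "
from h import *
loc()
from plant import ctrl
c=ctrl.read_camera('side');crop(c['frame'],270,110,410,220,5.5,'pics/s3.png')"
```

```text
tray in plinth x,y mm -0.2 6.2 dyaw 0.02 F along,lat,z -10.1 -0.3 -0.1 Mz 0.3
```

View pics/s3.png

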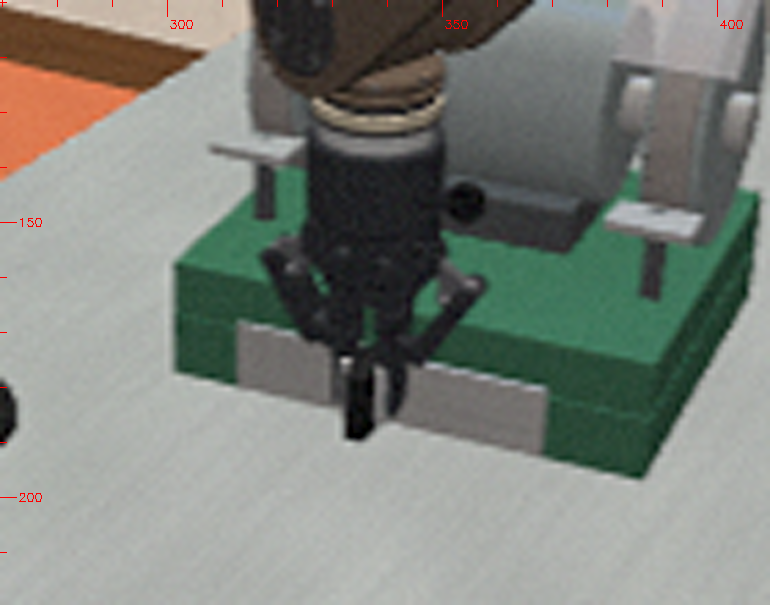

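The side view shows the panel against the plinth face between (312,168) and (368,192), covering the mouth. Push force rose from 5 N to 10 N with no more travel and the yaw moment flat, so both ends are bearing. I'll relax the push, open and rise.

step_arm(
  gripper=[0.8,0.8,0.8,0.5,0.2,-0.2,-0.5,-0.5,-0.5],
  linear=[
    [0,-0.0008,0],
    [0,-0.0016,0],
    [0,-0.0016,0],
    [0,-0.0016,0],
    [0,-0.0016,0],
    [0,-0.0016,0],
    [0,-0.0016,0],
    [0,-0.0016,0],
    [0,-0.0016,0],
  ],
  delta_rot=[
    [0,0,0],
    [0,0,0],
    [0,0,0],
    [0,0,0],
    [0,0,0],
    [0,0,0],
    [0,0,0],
    [0,0,0],
    [0,0,0],
  ],
)

```text
time: 21.85
eef_pos: [0.5495, -0.0828, 0.0228]
tcp_rot: [0.999, 0.043, 0.0, 0.0]
contact_force: [0.5, 0.2, 0.1]
opening: 0.744
```

```bash
python3 -c "
from h import *
loc();mv([])"
```

```text
tray in plinth x,y mm 0.1 6.3 dyaw -0.02 F along,lat,z -0.2 0.6 0.1 Mz 0.02
t 21.85 pos [ 0.5495 -0.0828  0.0228] toolx yaw 4.95 F [0.5 0.2 0.1] op 0.744
```

step_arm(
  gripper=[-0.5,-0.5,-0.5,-0.5,-0.5,-0.5,-0.5,-0.5,-0.5,-0.5,-0.5,-0.5,-0.5],
  linear=[
    [0,0,-0.01],
    [0,0,-0.03],
    [0,0,-0.06],
    [0,-0.01,-0.1],
    [0,-0.05,-0.15],
    [0,-0.1,-0.2],
    [0,-0.15,-0.25],
    [0,-0.19,-0.3],
    [0,-0.2,-0.34],
    [0,-0.2,-0.36],
    [0,-0.2,-0.36],
    [0,-0.2,-0.36],
    [0,-0.2,-0.36],
  ],
  delta_rot=[
    [0,0,0],
    [0,0,0],
    [0,0,0],
    [0,0,0],
    [0,0,0],
    [0,0,0],
    [0,0,0],
    [0,0,0],
    [0,0,0],
    [0,0,0],
    [0,0,0],
    [0,0,0],
    [0,0,0],
  ],
)

```text
time: 23.48
eef_pos: [0.5316, 0.1158, 0.38]
tcp_rot: [0.999, 0.043, -0.002, -0.0]
contact_force: [-0.3, 0.8, 0.4]
opening: 0.75
```

```bash
python3 - <<'E'
from plant import ctrl
from h import *
mv([])
c=ctrl.read_camera("wrist");s=ctrl.read_camera("side")
for n,k in(("w",c),("s",s)):
    print(n,proj(k,tw((*PL,np.radians(YAW)),[(0,6.4-97,46),(0,6.4+97,46),(0,6.4-97,2),(0,6.4+97,2)])).round(1).tolist())
print(c["view"].round(3)[:,3])
crop(c["frame"],210,150,410,290,4,"/tmp/a.png");crop(s["frame"],290,140,400,210,7.27,"/tmp/b.png")
cv2.imwrite("pics/w4.png",cv2.resize(np.vstack([cv2.resize(cv2.imread("/tmp/a.png"),(800,560)),cv2.resize(cv2.imread("/tmp/b.png"),(800,509))]),None,fx=.56,fy=.56,interpolation=cv2.INTER_AREA))
E
```

```text
t 23.48 pos [0.5316 0.1158 0.38  ] toolx yaw 4.88 F [-0.3  0.8  0.4] op 0.75
w [[273.1, 280.7], [373.8, 280.8], [276.8, 268.9], [370.1, 269.0]]
s [[368.7, 179.7], [312.9, 167.2], [367.8, 191.6], [313.1, 178.8]]
[-0.538 -0.009  0.543  1.   ]
```

View pics/w4.png

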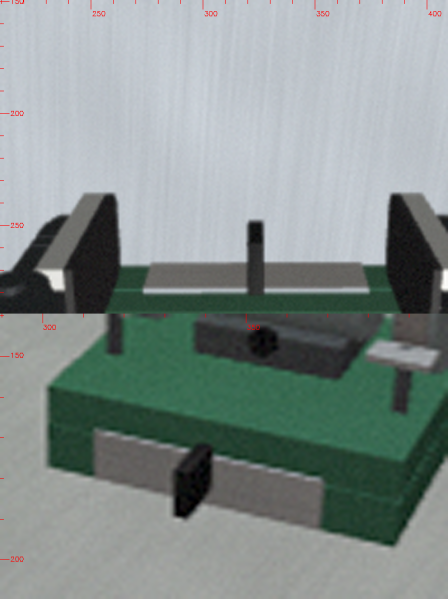

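In both views the panel lies flat and parallel against the face. The fin is free, there is no visible gap and the gripper is well clear, so I'm handing in.

```bash
python3 -c "
from plant import ctrl
print(ctrl.sign_off())"
```

```text
the job is handed in; nothing more can be done
None
```

The tray is in the plinth with its front panel against the face, released, and I handed the job in at about 23.5 s (limit 72 s). No verdict was reported.

- **Finding the rails:** I took the smallest tray by its pull and slid it along the mouth's centre line. At about 29 mm inside, the −y flare touched with about 7 N. I backed off, shifted the tray 6.5 mm to +y, and it then ran in between the rails with under 1 N along or across.
- **Seating:** The panel met the face at the expected depth. I pushed to 10 N, the highest push I measured. From 5 to 10 N it moved no further and the yaw moment barely rose, so both ends were bearing. I then eased off and let go.
- **Last checks:** The final wrist and side pictures show the panel parallel to the face with no visible gap. Its edges were within about 1 px of where they should be, and the gripper was well clear.
- **What disagreed:** The two cameras differed by up to 0.8° on the plinth's angle, and I used about −85°. On the way in I felt a 7 N drag, which came from pressing the tray down on the bench. Lifting the tool about 1 mm cured it, so the tray then slid mostly carried by the gripper.
- **Not checked:** I did not take a separate picture of the jar, disc and wrench at the end, but the arm's path stayed away from them.

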